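Key the angle gauge into the model trimmer's hidden groove

ROBOT

A 7-joint arm with a two-finger parallel gripper is mounted at the origin on a cart in front of the work surface, level with it; the furniture and walls round the work are solid. World frame = base frame: x ahead of the robot, y to its left, z up, the work surface at z = 0. Lengths are in mm, angles in rad, forces in N, time in s.
With the tool pointing down it reaches from about 425 to 975 mm from the base axis. Payload 16.7 kg.
Tool frame: the origin (TCP) lies on the centre line of the jaws, within the pads' length; the fingertips stand robot.tip_reach ahead of it and the grasp point (between the pads) lies 11 mm behind it (robot.tip_reach is the distance from the TCP to the fingertips, in mm); z points along the fingers, y is the line along which they close (so a half turn about z gives the same grasp; the last joint's range is limited). The gripper opens to 85 mm and grips with 20 to 120 N. Pads are 22 mm wide; open, the fingers measure 114 mm over their backs; the gripper's body (76 mm by 85 mm) begins 54 mm behind the grasp point. The pads swing forward as they close: fully open they stand 13 mm farther back than shut.
Start: joints at [1.018, 0.426, 0.074, 1.606, -0.034, 1.111, -0.067], TCP at [264.563, -620.953, 239.302] pointing down, gripper open.
Joint ranges: [-2.85, 2.85], [-0.5, 2.14], [-1.23, 1.37], [0.21, 2.46], [-1.02, 4.16], [0.16, 2.05], [-2.73, 2.73]. Speed limits (rad/s): [1.89, 1.89, 2.39, 2.39, 3.01, 3.01, 3.01].

INTERFACE

Orientations are given as [roll, pitch, yaw] about the fixed x, y, z axes, in that order (R = Rz(yaw) Ry(pitch) Rx(roll)).
In Python, from rig import telemetry, cams, robot, trace gives the robot as it stands. The module is installed in compiled form; this text tells all that it offers.
- The arm moves only by the tool move_arm, never from a script. Its argument "increments" is a list of rows, each a list of 2 entries, a list of its own where there are three numbers: the shift along the world's x, y, z in cm, then the turn about the world's z in rad. In form: [[[dx, dy, dz], spin], ...]. A call has 1 to 20 rows; each row shifts and turns the commanded pose from where the row before left it; what a row does not reach is not made up. A row lasts 1/10 s, in which the tool goes at most 50 mm and 8.59 degrees, less where a joint would pass 70% of its speed; a pose out of reach is approached as far as the arm can. A call is refused whole if a number of a shift passes 5 or a number of a turn 0.15, either way. A call with a gripper value outside its range is refused whole. "hand" is the opening, from 0 (shut) to 1 (fully open), set as the call begins (left out, the last holds). The fingers move at their own pace and stop on an object; "force" is the grip in N (left out, the last holds). Time passes only in rows, so rows that do not move let the fingers close. It gives the time, the measured TCP pose, the force, the opening and the grip force at its end, in the units of the state.
- telemetry.state(): the state, without advancing time (a new reading comes with each control period).
- cams.get_image(name): name is "scene" or "top"; returns a dict with "image" (400x640x3 uint8, red, green, blue), "intrinsics" (3x3 intrinsics, pixels), "R" (3x3) and "t" (3): a world point X has camera coordinates R X + t. Camera axes: x right, y down, z forward; pixel columns grow to the right and rows downward; lengths in mm; the calibration is good to about 2 mm. A picture is of the moment at which its call begins. There is no depth.
- robot.close_job(): hands the job in; it is judged then, once.
Trained networks look in a picture, given as the dict that the camera call returned (one of the last four; its "shot" number tells which), for a name from the list of things; names that differ only in an ending like _2 or _b are one class to them, and where a whole thing is asked for, a point or a joint stands for the part that bears it (a point fixed in the world has none). Each returns a list of dicts, best first, with "conf" (0 to 1); they miss things now and then, are a little off and sometimes report something else, mostly with a low value. They report only what shows in the picture. A call takes as long as a camera call.
- trace(picture, target): "mask" (400x640 bool, what is visible of it) and "pixel" ([column, row] in pixels, amid what is visible of it).
The state is a dict: "time": time; "q": joint angles; "joint_vel": joint speeds; "joint_efforts": joint torques, N m; "tcp_pos": TCP position; "tcp_rot": TCP orientation; "ft_force": force on the tool from outside, world axes, zero at the start; "wrist_torque": the same for the moment, N m; "finger_gap": opening from 0.0 (shut) to 1.0 (fully open); "finger_force": force on a finger pad.
Only numpy, scipy, OpenCV 4.12 (cv2) and the standard library are available. Lean on these libraries where they do the work, as an engineer would, in place of code of your own. Each camera call takes 0.05 s, during which the arm holds its last target. There are 200 camera calls.

TASK

The trimmer's angle gauge lies knob end first under the trimmer's table, with only its head sticking out at the right-hand side. Take it by the head, draw it out, lay it on the open front of the table with its nose towards the grinding wheel and let go; then move over to its ball knob and slide it straight in under the hood until you feel the key on its underside drop into the hidden cross groove, and stop there without forcing it: leave it lying flat on the table with the key in the groove, never having touched the wheel, and leave the plaster model, bowl, spatula and caliper where they are.

Things in the scene. Friction and masses are not known exactly. Their poses are not given: they have to be found in the camera images.
- trimmer: White bench model trimmer, fixed, 202 mm wide, 243 mm high, round-topped. Origin: on the bench (z=0) under the middle of the hood's flat front face; +x level into the hood towards the wheel, +y to its left, z up. Its table (next two entries) sticks out in front; the space under the table, 78 mm high, x from -170 to -42 mm, is open at both sides and holds the gauge's tail at the start.
- table_front (a point): Middle of the table's front edge, on its top: trimmer x = -170 mm, 90 mm above the bench. The aluminium table is 12 mm thick, 190 mm wide (trimmer y -95 to 95 mm), open above from here to the hood and goes on level inside the hood up to the wheel.
- opening (a point): Point of the table top in the middle of the hood's opening (trimmer x=0, z=90 mm); opening 156 mm wide, 38 high up to its rubber lip. Inside, out of sight, a straight groove crosses the table parallel to trimmer y: 5 mm deep, sloping sides (floor 12 wide, top 20), y=-60 to 60 mm. Its middle lies 36 to 64 mm behind this point, as the table was set; it must be felt.
- wheel: Dark grey grinding wheel inside the hood, standing still; origin in the middle of its front face, 110 mm behind the hood's front face (trimmer x = 110 mm). The gauge must never touch it.
- gauge: Loose aluminium angle gauge, 166 mm long, 0.3 to 0.5 kg, balance point about x=-45 mm. Origin: on the plate's flat underside above the key; +x to the nose, z up. Head x -60 to 10 mm, 54 wide, 14 thick, low fence across it at x=-54 (top z=26). Stem x -60 to -156 mm, 22 wide, 8 thick. Starts flat on the bench, +x pointing out of the trimmer's right side (roughly trimmer -y).
- key (a point): Middle of the lower face of the gauge's key: a square-edged rib under the plate, 40 mm long across the gauge, 8 wide, 4 deep. On the table it is 90 mm above the bench, the nose about 1.5 degrees up; dropped into the groove it is at about 86 mm, the gauge level. Sliding takes 1 to 3 N; the groove's far side stops it up to about 15 N, but pushed harder it rides up and out towards the wheel.
- ball (a point): Centre of the black ball knob, 30 mm diameter, on the gauge's tail: 140 mm behind the key, 33 mm above the plate's underside, on a 10 mm stud. At the start it is under the table. Held by the ball, the gauge swings up and down about the line between the fingers, so the head rides on the table by its own weight; raise the ball 1 to 2 mm after gripping, or the tail drags.
- study_model: Pale blue plaster tooth model, 84 x 75 x 39 mm, loose, left of the trimmer; a bystander. Origin at the centre of its underside.
- mixing_bowl: Green rubber bowl, 121 mm across, 67 mm high, loose, left of the trimmer; a bystander. Origin at the centre of its underside.
- plaster_spatula: Plaster spatula with wooden handle, 213 mm long, loose, left in front of the trimmer; a bystander. Origin at the centre of its underside.
- caliper: Steel vernier caliper, 190 mm long, loose, far left; a bystander. Origin at the centre of its underside.

How it is judged (in metres and radians):
On the way:
1. the gauge lies on the open front of the table, nose towards the wheel, key still in front of the groove, and is let go (z of key in the frame of trimmer between 0.0875 and 0.098 m and x of key in the frame of trimmer between -0.13 and 0.03 m and x of ball in the frame of trimmer below -0.09 m and contact force between the fingers and gauge below 0.1 N and linear speed of gauge below 0.02 m/s), for 0.2 s.
At the end, for the whole second after the job is handed in: The gauge lies flat on the trimmer's table (tilted less than 0.02 rad), at rest and released, nose towards the wheel and within 0.14 rad of straight, its key at least 2.5 mm down in the groove under the hood (z of key in the frame of trimmer between 0.083 and 0.0875 m and x of key in the frame of trimmer between 0.028 and 0.072 m and x of ball in the frame of trimmer below -0.06 m and angle between gauge's own z axis and vertical below 0.02 rad and angle between the x axis of gauge and the x axis of trimmer, either way round below 0.14 rad and contact force between the fingers and gauge below 0.1 N and linear speed of gauge below 0.02 m/s); the robot touches nothing.
It fails at once if the gauge touches the grinding wheel (contact force between gauge and wheel above 0.3 N).
It fails at once if the plaster model, bowl, spatula or caliper is moved (distance of any of study_model, mixing_bowl, plaster_spatula, caliper from where it was at the start of the episode above 0.03 m).
It also fails if it takes over 54 s, if anything falls off the work surface, if the arm or the gripper's body presses on something with over 40 N, if the wrist force passes 120 N, or if a joint passes its speed limit or range.

## Working session

There is one attempt and no reset: what is moved stays moved. The work goes in short steps, Python scripts to look and compute and a tool call to move; the robot and the scene stay as the last step left them, time stands still between calls to the robot, and variables do not carry over. Pictures are saved under pics/ and viewed, at most 10 in all, crops included, and the job is handed in when it is done.

Besides the shell and the picture viewer there is one more tool, called after ">>>" as name(argument=value, ...), one argument or row to a line, values as JSON. move_arm: Moves the arm, as the interface text tells. Its arguments: {"type":"object","properties":{"increments":{"type":"array","items":{"type":"array"}},"hand":{"type":"number"},"force":{"type":"number"}},"required":["increments"]}

```bash
mkdir -p pics; cat > h.py <<'E'
import numpy as np, cv2
from rig import telemetry, cams, robot, trace
def ray(p,px,z):
    K,R,t=[np.array(p[k],float) for k in("intrinsics","R","t")]
    d=R.T@np.linalg.inv(K)@np.array([px[0],px[1],1.]); c=-R.T@t
    return c+d*(z-c[2])/d[2]
def proj(p,X):
    K,R,t=[np.array(p[k],float) for k in("intrinsics","R","t")]
    v=K@(R@np.array(X,float)+t); return v[:2]/v[2]
def save(p,name): cv2.imwrite("pics/"+name,cv2.cvtColor(p["image"],cv2.COLOR_RGB2BGR))
E
python3 - <<'E'
from h import *
print(telemetry.state(), robot.tip_reach)
for n in("scene","top"):
    p=cams.get_image(n); save(p,n+"0.png")
    R=np.array(p["R"]);print(n,-R.T@np.array(p["t"]))
    for o in("gauge","trimmer","study_model","mixing_bowl","plaster_spatula","caliper","wheel","table_front","opening","ball","key"):
        try:
            r=trace(p,o)
            for d in r[:2]:
                m=d["mask"];ys,xs=np.nonzero(m)
                print(n,o,round(d["conf"],2),d["pixel"],m.sum(),(xs.min(),xs.max(),ys.min(),ys.max()) if len(xs) else None)
        except Exception as e: print(o,e)
E
```

```text
{'time': 0.0, 'q': array([ 1.01851014,  0.42673286,  0.07385136,  1.60660684, -0.03409027,
        1.11077349, -0.06711996]), 'joint_vel': array([ 5.93366701e-04,  1.62380770e-03, -5.74390052e-04,  9.30348238e-05,
        1.35438490e-03,  6.31682294e-04, -2.39336193e-04]), 'joint_efforts': array([ 1.95563640e-03, -9.49837804e+01,  3.76114324e+00, -4.63511610e+01,
        1.91648339e-02,  1.01964490e-02,  3.54402289e-06]), 'tcp_pos': array([ 264.40781035, -620.63600251,  238.61009968]), 'tcp_rot': array([-3.14033562e+00,  1.02467598e-04,  4.02738526e-01]), 'ft_force': array([-0.42073166, -0.53402629, -0.20677233]), 'wrist_torque': array([-0.01640131,  0.03244786,  0.05655039]), 'finger_force': 0.0, 'finger_gap': 0.9979319421948776} 8.0
scene [ 44.65022108 450.74224354 701.53520024]
scene gauge 0.51 [416.7, 185.7] 31 (np.int64(412), np.int64(423), np.int64(180), np.int64(190))
scene trimmer 0.82 [336.0, 159.3] 11135 (np.int64(273), np.int64(420), np.int64(97), np.int64(223))
scene study_model 0.94 [301.0, 262.7] 971 (np.int64(288), np.int64(322), np.int64(248), np.int64(282))
scene mix
[... 1111 characters left out ...]
64(198), np.int64(221))
top wheel 0.23 [369.8, 170.8] 10103 (np.int64(326), np.int64(407), np.int64(92), np.int64(244))
top table_front 0.6 [369.9, 171.2] 10097 (np.int64(326), np.int64(408), np.int64(92), np.int64(243))
top table_front 0.28 [282.4, 232.8] 561 (np.int64(273), np.int64(297), np.int64(216), np.int64(243))
top opening 0.84 [368.8, 170.4] 10072 (np.int64(325), np.int64(407), np.int64(92), np.int64(244))
top ball 0.76 [414.6, 223.3] 394 (np.int64(404), np.int64(427), np.int64(212), np.int64(229))
top ball 0.5 [261.7, 177.3] 1288 (np.int64(242), np.int64(282), np.int64(159), np.int64(198))
top key 0.87 [420.3, 218.5] 439 (np.int64(403), np.int64(428), np.int64(212), np.int64(230))
```

```bash
python3 - <<'E'
import cv2,numpy as np
a=cv2.imread("pics/top0.png")[80:270,230:450]; a=cv2.resize(a,None,fx=3.1,fy=3.1,interpolation=cv2.INTER_CUBIC)
cv2.imwrite("pics/top0c.png",a)
a=cv2.imread("pics/scene0.png"); cv2.imwrite("pics/scene0c.png",cv2.resize(a[80:350,140:500],None,fx=2.2,fy=2.2,interpolation=cv2.INTER_CUBIC))
E
```

```text
(no output)
```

View pics/top0c.png

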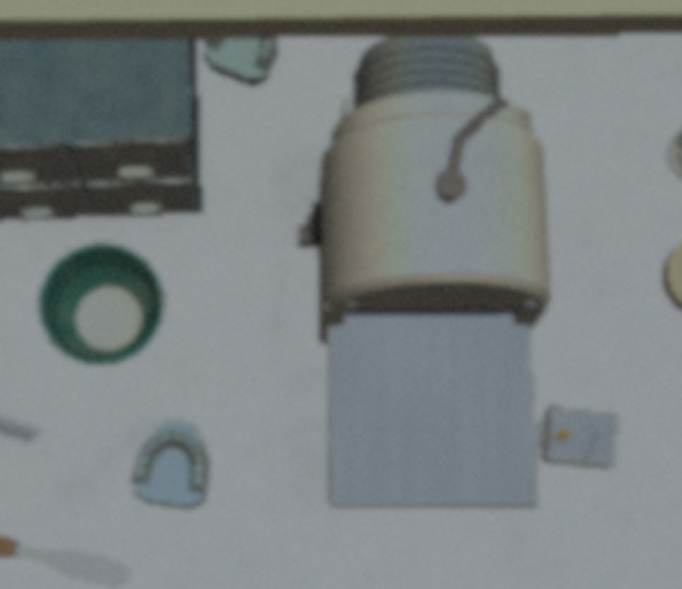

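View pics/scene0c.png

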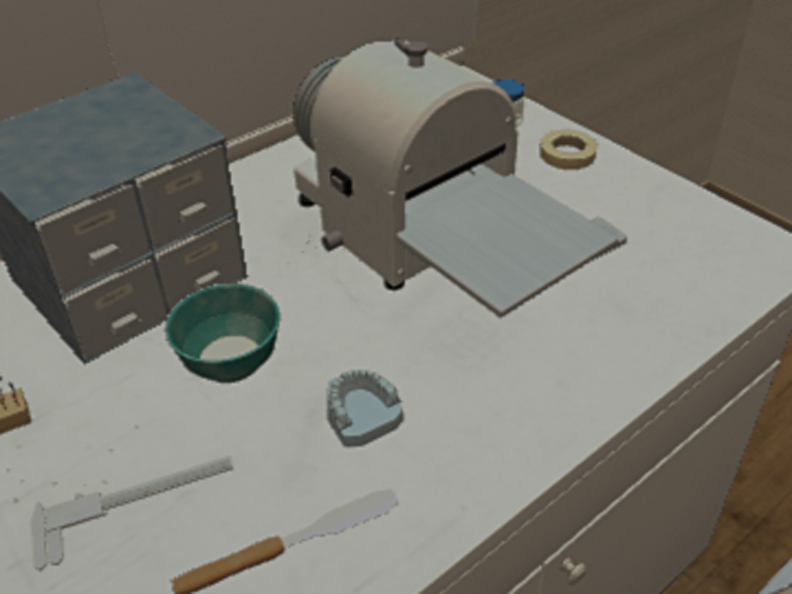

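The top view shows the table (front corners near pixels (336,243) and (403,243)) and the gauge's head at its right, (406..428, 211..230). The bystanders are well to the left of both.

```bash
python3 - <<'E'
from h import *
p=cams.get_image("top")
u=lambda c:(230+c[0]/3.1-0.5+.5/3.1, 80+c[1]/3.1-.5+.5/3.1)
for n,c,z in [("FL",(329,506),90),("FR",(537,505),90),("BL",(333,313),90),("BR",(530,313),90)]: print(n,ray(p,u(c),z).round(1))
r=trace(p,"gauge")[0]; m=r["mask"].astype(np.uint8)
print(r["conf"],cv2.minAreaRect(cv2.findContours(m,0,2)[0][0]))
for c in [(545,405),(616,410),(613,467),(545,461)]: print("head",ray(p,u(c),14).round(1))
print("angle hole",ray(p,u((562,435)),14).round(1))
a=p["image"][200:250,320:440]
cv2.imwrite("pics/g1.png",cv2.resize(cv2.cvtColor(a,cv2.COLOR_RGB2BGR),None,fx=6.5,fy=6.5,interpolation=cv2.INTER_CUBIC))
t=trace(p,"trimmer")[0]
for tgt in("study_model","plaster_spatula"):
    for d in trace(p,tgt)[:1]: print(tgt,d["conf"],ray(p,d["pixel"],10))
E
```

```text
FL [481.3 -34.4  90. ]
FR [ 480.8 -223.6   90. ]
BL [662.7 -41.1  90. ]
BR [ 661.1 -225.8   90. ]
0.94 ((415.5, 221.0), (18.0, 25.0), 90.0)
head [ 587.7 -251.6   14. ]
head [ 582.1 -321.    14. ]
head [ 525.7 -314.7   14. ]
head [ 532.2 -248.8   14. ]
angle hole [ 557.7 -266.7   14. ]
study_model 0.91 [528.52325021 120.89780913  10.        ]
plaster_spatula 0.8 [451.7912661  263.01626473  10.        ]
```

View pics/g1.png

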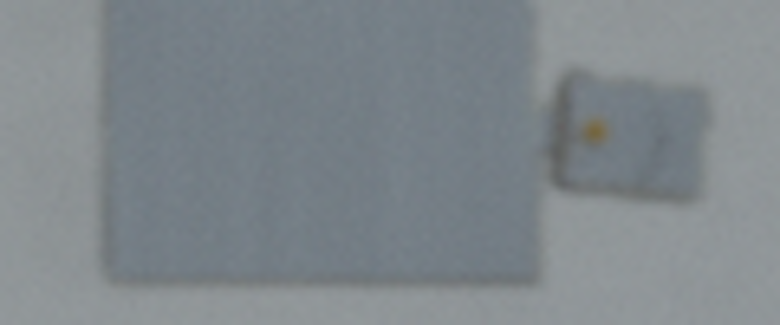

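Estimates are consistent with the stated sizes:
- **Trimmer:** origin about (651,-133), yaw about -0.015.
- **Gauge:** yaw about -1.656, key about (555,-308).

I'll grip the head at gauge x≈-25, world (557,-283), with tool yaw 1.486. Moving above it now.

>>> move_arm(
  increments=[
    [[2.1, 2.4, -0.9], 0.077],
    [[2.1, 2.4, -0.9], 0.077],
    [[2.1, 2.4, -0.9], 0.077],
    [[2.1, 2.4, -0.9], 0.077],
    [[2.1, 2.4, -0.9], 0.077],
    [[2.1, 2.4, -0.9], 0.077],
    [[2.1, 2.4, -0.9], 0.077],
    [[2.1, 2.4, -0.9], 0.077],
    [[2.1, 2.4, -0.9], 0.077],
    [[2.1, 2.4, -0.9], 0.077],
    [[2.1, 2.4, -0.9], 0.077],
    [[2.1, 2.4, -0.9], 0.077],
    [[2.1, 2.4, -0.9], 0.077],
    [[2.1, 2.4, -0.9], 0.077],
    [[0, 0, 0], 0],
    [[0, 0, 0], 0],
  ],
  hand=1,
  force=90,
)

```text
time: 3.05
tcp_pos: [558.9, -283.9, 112.9]
tcp_rot: [-3.141, -0.0, 1.483]
ft_force: [0.5, -0.4, 1.2]
finger_gap: 1.001
finger_force: 0.0
```

```bash
python3 - <<'E'
from h import *
p=cams.get_image("top"); q=cams.get_image("scene")
a=cv2.cvtColor(p["image"],cv2.COLOR_RGB2BGR); b=cv2.cvtColor(q["image"],cv2.COLOR_RGB2BGR)
a=cv2.resize(a[185:265,370:470],None,fx=4,fy=4,interpolation=2); b=cv2.resize(b[100:260,350:450],None,fx=3.9,fy=2*160/160*1,interpolation=2) if 0 else cv2.resize(b[130:210,360:460],None,fx=4,fy=4,interpolation=2)
cv2.imwrite("pics/ab2.png",np.hstack([a,b]))
print(proj(p,[557,-283,14]),proj(p,telemetry.state()["tcp_pos"]))
E
```

```text
[416.3367928  220.16396955] [425.37483305 213.91506109]
```

View pics/ab2.png

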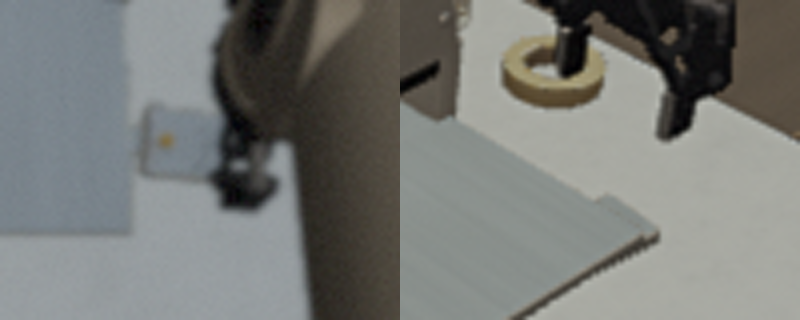

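The fingers straddle the head in line with it; the head sits at about (416,220) in the top view, as predicted. Descending.

>>> move_arm(
  increments=[
    [[-0.2, 0, -2], 0],
    [[0, 0, -2], 0],
    [[0, 0, -2], 0],
    [[0, 0, -2], 0],
    [[0, 0, -1.2], 0],
    [[0, 0, -0.8], 0],
    [[0, 0, -0.4], 0],
    [[0, 0, 0], 0],
    [[0, 0, 0], 0],
  ],
)

```text
time: 4.05
tcp_pos: [556.9, -285.2, 10.0]
tcp_rot: [3.141, 0.0, 1.481]
ft_force: [-0.3, -0.4, -0.5]
finger_gap: 1.003
finger_force: 0.0
```

>>> move_arm(
  increments=[
    [[0, 0, 0], 0],
    [[0, 0, 0], 0],
    [[0, 0, 0], 0],
    [[0, 0, 0], 0],
    [[0, 0, 0], 0],
    [[0, 0, 0], 0],
    [[0, 0, 0], 0],
    [[0, 0, 0], 0],
  ],
  hand=0,
)

```text
time: 4.85
tcp_pos: [557.0, -285.1, 10.2]
tcp_rot: [3.141, 0.0, 1.48]
ft_force: [-1.9, -0.2, 9.9]
finger_gap: 0.604
finger_force: 92.7
```

Gripped (opening about 51 mm). Drawing out along the gauge's axis.

>>> move_arm(
  increments=[
    [[0, 0, 0.1], 0],
    [[-0.05, -0.5, 0.1], 0],
    [[-0.1, -1, 0], 0],
    [[-0.15, -1.5, 0], 0],
    [[-0.15, -1.5, 0], 0],
    [[-0.15, -1.5, 0], 0],
    [[-0.15, -1.5, 0], 0],
    [[-0.15, -1.5, 0], 0],
    [[-0.1, -1, 0], 0],
    [[-0.1, -1, 0], 0],
    [[0, -0.5, 0], 0],
    [[0, 0, 0], 0],
    [[0, 0, 0], 0],
  ],
)

```text
time: 6.15
tcp_pos: [545.8, -399.3, 11.2]
tcp_rot: [-3.141, -0.0, 1.481]
ft_force: [-0.3, 1.2, -3.7]
finger_gap: 0.603
finger_force: 94.2
```

>>> move_arm(
  increments=[
    [[0, 0, 0.5], 0],
    [[0, 0, 1], 0],
    [[0, 0, 1.5], 0],
    [[0, 0, 2], 0],
    [[0, 0, 2], 0],
    [[0, 0, 2], 0],
    [[0, 0, 2], 0],
    [[0, 0, 2], 0],
    [[0, 0, 1.5], 0],
    [[0, 0, 0.5], 0],
    [[0, 0, 0], 0],
    [[0, 0, 0], 0],
  ],
)

```text
time: 7.35
tcp_pos: [545.2, -399.7, 160.6]
tcp_rot: [-3.141, -0.0, 1.481]
ft_force: [-1.1, -1.0, -4.9]
finger_gap: 0.603
finger_force: 94.5
```

```bash
python3 - <<'E'
from h import *
p=cams.get_image("top"); q=cams.get_image("scene")
s=telemetry.state(); print(s["tcp_pos"],s["ft_force"],s["wrist_torque"])
out=[]
for im in(p,q):
    c=proj(im,s["tcp_pos"]).astype(int); a=cv2.cvtColor(im["image"],cv2.COLOR_RGB2BGR)
    x0=min(max(c[0]-65,0),540); y0=min(max(c[1]-50,0),300); print(c,x0,y0)
    out.append(cv2.resize(a[y0:y0+100,x0:x0+100],None,fx=4,fy=4,interpolation=2))
    r=trace(im,"ball")[:2]; print([(d["conf"],d["pixel"],d["mask"].sum()) for d in r])
cv2.imwrite("pics/ab3.png",np.hstack(out))
E
```

```text
[ 545.10515073 -399.65711459  160.20115771] [ 0.39269091 -0.58617619 -3.26834247] [-0.07455558  0.03060694 -0.04815948]
[472 215] 407 165
[(0.77, [456.8, 213.2], np.int64(642))]
[446 129] 381 79
[(0.77, [434.1, 134.3], np.int64(632))]
```

View pics/ab3.png

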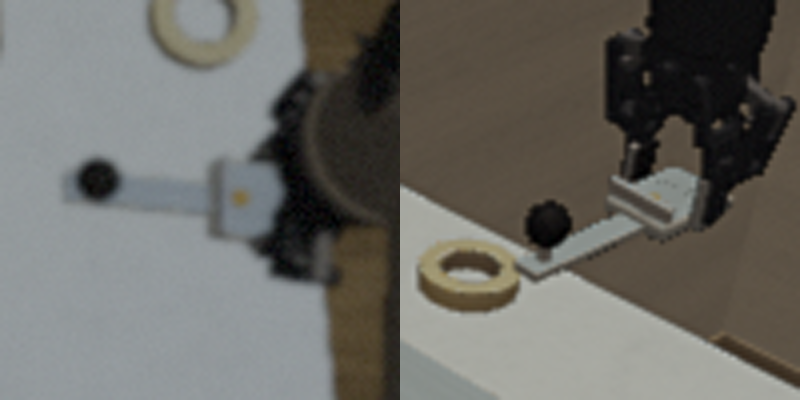

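The gauge is held by its head and hangs straight. The ball is at about (431,209.5) in the top view and (518,135) in the scene view. Next I triangulate it to get the heading and tilt.

```bash
cat >> h.py <<'E'
def tri(p,a,q,b):
    P=[np.array(i["intrinsics"],float)@np.c_[np.array(i["R"],float),np.array(i["t"],float)] for i in(p,q)]
    X=cv2.triangulatePoints(P[0],P[1],np.array(a,float).reshape(2,1),np.array(b,float).reshape(2,1))[:,0]; return X[:3]/X[3]
E
python3 - <<'E'
from h import *
p=cams.get_image("top"); q=cams.get_image("scene")
X=tri(p,(431.0,209.3),q,(517.8,134.8)); print(X, proj(p,X),proj(q,X))
t=telemetry.state()["tcp_pos"]; d=X-t; print(t,d,np.arctan2(-d[1],-d[0]))
# table edges, sub-pixel
g=cv2.GaussianBlur(p["image"].astype(np.float32).mean(2),(0,0),1)
gx=np.gradient(g,axis=1); gy=np.gradient(g,axis=0)
def fit(lo,hi,rng,ax):
    pts=[]
    for k in rng:
        v=np.abs(gx[k,lo:hi] if ax else gy[lo:hi,k]); i=int(v.argmax())
        if 0<i<len(v)-1: i=i+.5*(v[i-1]-v[i+1])/(v[i-1]-2*v[i]+v[i+1])
        pts.append((lo+i,k) if ax else (k,lo+i))
    W=np.array([ray(p,u,90)[:2] for u in pts]); l=cv2.fitLine(W.astype(np.float32),cv2.DIST_HUBER,0,.01,.01).ravel(); return l
print("L",fit(330,342,range(190,240),1));print("R",fit(396,408,range(190,210),1));print("F",fit(237,248,range(342,400),0))
E
```

```text
[ 447.45318518 -291.82666334  310.47653339] [452.366884   245.98104228] [466.58013368 102.71126005]
[ 545.39649173 -399.8141423   160.70922426] [-97.94330656 107.98747896 149.76730913] -0.8341340474374171
L [ 9.9979979e-01 -2.0009464e-02  5.5830835e+02 -3.2703854e+01]
R [ 9.9889338e-01  4.7032300e-02  6.0490588e+02 -2.2529239e+02]
F [ 9.8879673e-03  9.9995112e-01  4.7783682e+02 -1.3412703e+02]
```

```bash
python3 - <<'E'
from h import *
p=cams.get_image("top"); q=cams.get_image("scene")
X=tri(p,(431.0,209.3),q,(417.8,134.8)); print(X, proj(p,X),proj(q,X))
t=telemetry.state()["tcp_pos"]; d=X-t; print(t,d,np.hypot(d[0],d[1]),np.arctan2(-d[1],-d[0]))
E
```

```text
[ 555.61353832 -283.51727915  185.70837518] [431.44713478 209.91681906] [416.90315504 134.65042227]
[ 545.49225492 -399.87697521  160.98066476] [ 10.12128341 116.35969606  24.72771042] 116.7990549839122 -1.6575606717108677
```

Heading -1.658, gripped at gauge x≈-23, tilted about the same as on the bench. Turn by +1.64 rad and carry it above the table to TCP (570,-129).

>>> move_arm(
  increments=[
    [[0.1, 1, 0], 0.1],
    [[0.2, 1.8, 0], 0.14],
    [[0.2, 2, 0], 0.14],
    [[0.2, 2, 0], 0.14],
    [[0.2, 2, 0], 0.14],
    [[0.2, 2, 0], 0.14],
    [[0.2, 2, 0], 0.14],
    [[0.2, 2, 0], 0.14],
    [[0.2, 2, 0], 0.14],
    [[0.2, 2, 0], 0.14],
    [[0.2, 2, 0], 0.14],
    [[0.2, 2, 0], 0.14],
    [[0.1, 2, 0], 0],
    [[0.1, 1.5, 0], 0],
    [[0.1, 0.7, 0], 0],
    [[0, 0, 0], 0],
    [[0, 0, 0], 0],
    [[0, 0, 0], 0],
  ],
)

```text
time: 9.55
tcp_pos: [571.5, -131.0, 161.2]
tcp_rot: [-3.141, -0.0, 3.119]
ft_force: [-0.5, 0.5, -4.6]
finger_gap: 0.605
finger_force: 94.4
```

```bash
python3 - <<'E'
from h import *
p=cams.get_image("top"); q=cams.get_image("scene")
s=telemetry.state(); print(s["tcp_pos"],s["tcp_rot"],s["q"].round(2))
from math import atan2
# predicted ball pixel
print(proj(p,s["tcp_pos"]+np.array([-117,2,25])),proj(q,s["tcp_pos"]+np.array([-117,2,25])))
out=[]
for im in(p,q):
    c=proj(im,s["tcp_pos"]).astype(int); a=cv2.cvtColor(im["image"],cv2.COLOR_RGB2BGR)
    x0,y0=c[0]-50,c[1]-40; print(x0,y0)
    out.append(cv2.resize(a[y0:y0+100,x0:x0+100],None,fx=4,fy=4,interpolation=2))
cv2.imwrite("pics/ab4.png",np.hstack(out))
E
```

```text
[ 571.47590265 -130.80610391  161.23124608] [-3.14133296e+00 -1.27621301e-04  3.11955035e+00] [ 0.67  0.45 -0.71  1.85  0.35  0.97  1.36]
[374.02575982 248.79941249] [407.54666816 176.58364925]
322 166
319 122
```

View pics/ab4.png

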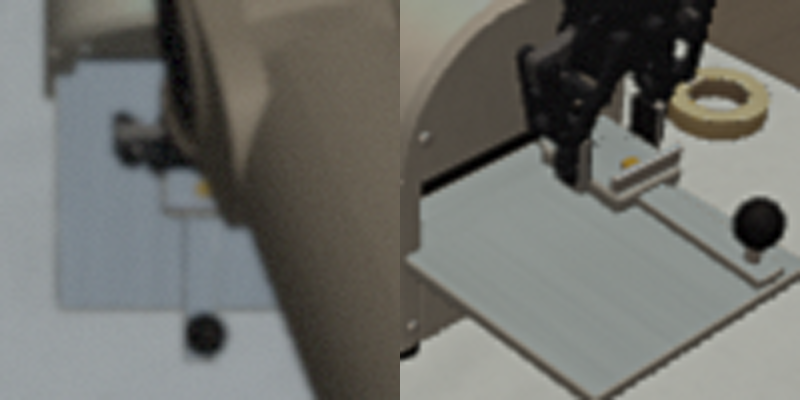

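The gauge points at the hood, centred over the table; the ball is where predicted, (373.5,249) against (374,248.8). Lowering.

>>> move_arm(
  increments=[
    [[0, 0, -0.7], 0],
    [[0, 0, -1.2], 0],
    [[0, 0, -1.2], 0],
    [[0, 0, -1.2], 0],
    [[0, 0, -0.7], 0],
    [[0, 0, -0.4], 0],
    [[0, 0, -0.3], 0],
    [[0, 0, 0], 0],
    [[0, 0, 0], 0],
  ],
)

```text
time: 10.55
tcp_pos: [571.8, -130.0, 104.6]
tcp_rot: [-3.141, 0.0, 3.121]
ft_force: [0.2, -0.2, -4.5]
finger_gap: 0.6
finger_force: 94.4
```

>>> move_arm(
  increments=[
    [[0, 0, -0.1], 0],
    [[0, 0, -0.1], 0],
    [[0, 0, 0], 0],
    [[0, 0, 0], 0],
  ],
)

```text
time: 10.95
tcp_pos: [571.6, -130.0, 102.4]
tcp_rot: [-3.141, 0.0, 3.121]
ft_force: [-0.4, -0.1, -4.9]
finger_gap: 0.603
finger_force: 94.4
```

>>> move_arm(
  increments=[
    [[0, 0, -0.1], 0],
    [[0, 0, -0.1], 0],
    [[0, 0, 0], 0],
    [[0, 0, 0], 0],
  ],
)

```text
time: 11.35
tcp_pos: [571.6, -130.0, 100.3]
tcp_rot: [-3.142, -0.0, 3.121]
ft_force: [-0.6, 0.9, -3.2]
finger_gap: 0.604
finger_force: 94.6
```

Contact is starting. Half a millimetre more, then release and rise. I open the fingers before lifting.

>>> move_arm(
  increments=[
    [[0, 0, -0.05], 0],
    [[0, 0, 0], 0],
  ],
)

```text
time: 11.55
tcp_pos: [571.7, -129.9, 100.1]
tcp_rot: [-3.141, 0.0, 3.121]
ft_force: [-1.7, -0.3, 2.2]
finger_gap: 0.601
finger_force: 95.2
```

>>> move_arm(
  increments=[
    [[0, 0, 0], 0],
    [[0, 0, 0], 0],
    [[0, 0, 0], 0],
    [[0, 0, 0], 0],
    [[0, 0, 0], 0],
    [[0, 0, 0], 0],
    [[0, 0, 0], 0],
    [[0, 0, 0.5], 0],
    [[0, 0, 1], 0],
    [[0, 0, 2], 0],
    [[0, 0, 2], 0],
    [[0, 0, 2], 0],
    [[0, 0, 0.5], 0],
    [[0, 0, 0], 0],
  ],
  hand=1,
)

```text
time: 12.95
tcp_pos: [572.0, -130.1, 181.0]
tcp_rot: [-3.141, 0.002, 3.121]
ft_force: [0.5, -0.3, -0.2]
finger_gap: 1.0
finger_force: 0.0
```

```bash
python3 - <<'E'
from h import *
p=cams.get_image("top"); q=cams.get_image("scene")
E=np.array([455,-128,124.]); cs=[]
for im in(p,q):
    c=proj(im,E).astype(int); g=im["image"].astype(np.float32).mean(2)
    x0,y0=c[0]-12,c[1]-12; m=(g[y0:y0+25,x0:x0+25]<70).astype(np.uint8)
    n,l,st,ce=cv2.connectedComponentsWithStats(m); 
    if n>1:
        k=1+st[1:,4].argmax(); cs.append(ce[k]+[x0,y0]); print(proj(im,E),cs[-1],st[k])
X=tri(p,cs[0],q,cs[1]); print(X,proj(p,X),proj(q,X))
r=trace(p,"gauge")[:1]; print([(d["conf"],d["pixel"],d["mask"].sum()) for d in r])
a=cv2.cvtColor(p["image"],cv2.COLOR_RGB2BGR)[170:270,325:425];b=cv2.cvtColor(q["image"],cv2.COLOR_RGB2BGR)[120:220,320:420]
cv2.imwrite("pics/ab5.png",cv2.resize(np.hstack([a,b]),None,fx=4,fy=4,interpolation=2))
E
```

```text
[370.7653864  250.85337816] [369.52307692 251.43076923] [ 8  9  8 10 65]
[403.70127387 198.43842695] [404.57258065 199.59677419] [  8   8  12  14 124]
[ 452.27636987 -125.36419626  124.08020437] [369.83532738 251.85863326] [403.85423372 199.4770157 ]
[(0.88, [369.2, 223.8], np.int64(552))]
```

View pics/ab5.png

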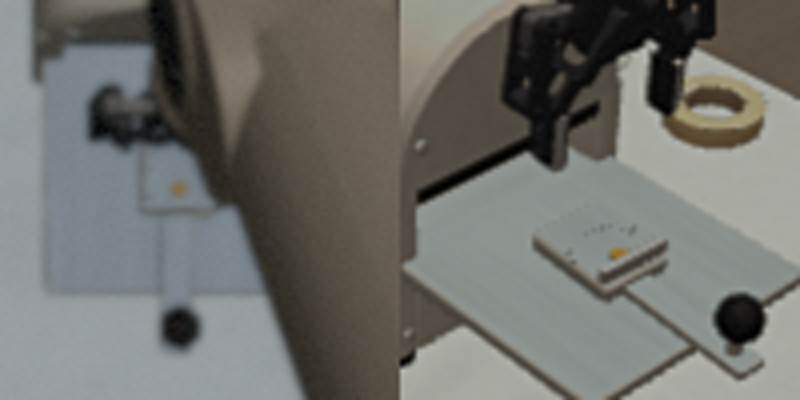

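The gauge lies released on the table front, nose toward the hood, with its ball at about (453.5,-126.5,124). Moving over the ball and down.

>>> move_arm(
  increments=[
    [[-1, 0, 0], 0],
    [[-2, 0, 0], 0],
    [[-2.5, 0.1, 0], 0],
    [[-2.5, 0.1, 0], 0],
    [[-2, 0.1, 0], 0],
    [[-1.3, 0, 0], 0],
    [[-0.5, 0, 0], 0],
    [[0, 0, -1], 0],
    [[0, 0, -1.5], 0],
    [[0, 0, -1.5], 0],
    [[0, 0, -1.5], 0],
    [[0, 0, -0.8], 0],
    [[0, 0, -0.4], 0],
    [[0, 0, 0], 0],
    [[0, 0, 0], 0],
  ],
)

```text
time: 14.6
tcp_pos: [453.9, -126.9, 113.1]
tcp_rot: [-3.141, 0.0, 3.121]
ft_force: [1.0, 0.5, -0.2]
finger_gap: 0.999
finger_force: 0.0
```

```bash
python3 - <<'E'
from h import *
p=cams.get_image("top"); q=cams.get_image("scene")
s=telemetry.state(); print(s["tcp_pos"],s["tcp_rot"],s["ft_force"])
a=cv2.cvtColor(p["image"],cv2.COLOR_RGB2BGR)[190:290,325:425];b=cv2.cvtColor(q["image"],cv2.COLOR_RGB2BGR)[140:240,350:450]
cv2.imwrite("pics/ab6.png",cv2.resize(np.hstack([a,b]),None,fx=4,fy=4,interpolation=2))
E
```

```text
[ 453.89574422 -127.0895113   113.30648229] [-3.14110244e+00  8.25833322e-04  3.12062585e+00] [-0.40798595 -0.44436339  0.34521713]
```

View pics/ab6.png

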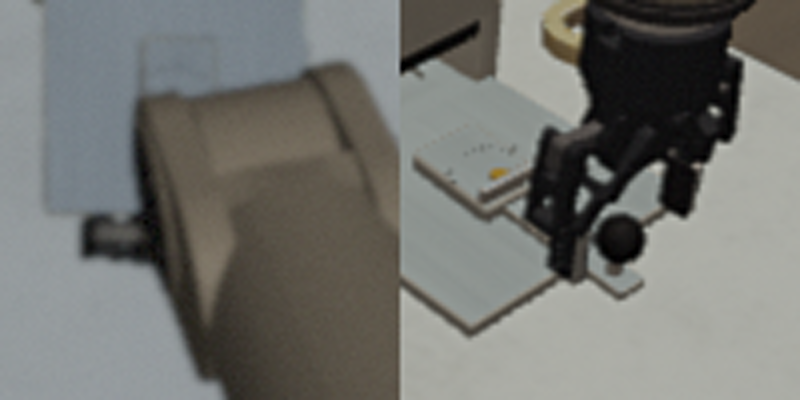

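The ball (620,238 in the crop) lies midway between the fingertips (570,272) and (680,212). Gripping.

>>> move_arm(
  increments=[
    [[0, 0, 0], 0],
    [[0, 0, 0], 0],
    [[0, 0, 0], 0],
    [[0, 0, 0], 0],
    [[0, 0, 0], 0],
    [[0, 0, 0], 0],
    [[0, 0, 0], 0],
    [[0, 0, 0], 0],
    [[0, 0, 0], 0],
    [[0, 0, 0], 0],
  ],
  hand=0,
  force=50,
)

```text
time: 15.7
tcp_pos: [453.7, -127.0, 113.1]
tcp_rot: [-3.141, 0.0, 3.121]
ft_force: [-2.6, -0.5, 7.0]
finger_gap: 0.32
finger_force: 48.7
```

>>> move_arm(
  increments=[
    [[0, 0, 0.1], 0],
    [[0, 0, 0.05], 0],
    [[0, 0, 0], 0],
    [[0, 0, 0], 0],
  ],
)

```text
time: 16.1
tcp_pos: [453.6, -126.9, 114.3]
tcp_rot: [3.142, -0.0, 3.121]
ft_force: [1.0, 0.0, -1.1]
finger_gap: 0.318
finger_force: 49.2
```

>>> move_arm(
  increments=[
    [[0.2, 0, 0], 0],
    [[0.4, 0, 0], 0],
    [[0.5, 0, 0], 0],
    [[0.5, -0.01, 0], 0],
    [[0.5, -0.01, 0], 0],
    [[0.5, -0.01, 0], 0],
    [[0.5, -0.01, 0], 0],
    [[0.5, -0.01, 0], 0],
    [[0.5, -0.01, 0], 0],
    [[0.5, -0.01, 0], 0],
    [[0.5, -0.01, 0], 0],
    [[0.5, -0.01, 0], 0],
    [[0.5, -0.01, 0], 0],
    [[0.4, -0.01, 0], 0],
    [[0.4, 0, 0], 0],
    [[0.3, 0, 0], 0],
    [[0.2, 0, 0], 0],
    [[0.1, 0, 0], 0],
    [[0, 0, 0], 0],
  ],
)

```text
time: 18.0
tcp_pos: [529.2, -128.0, 114.5]
tcp_rot: [-3.141, 0.001, 3.121]
ft_force: [-0.6, 0.1, 4.4]
finger_gap: 0.32
finger_force: 49.5
```

The upward 4.4 N means the tail is now bearing on the table. It was gripped while overhanging the edge and so sat lower. Raising 2 mm.

>>> move_arm(
  increments=[
    [[0, 0, 0.1], 0],
    [[0, 0, 0.1], 0],
    [[0, 0, 0], 0],
    [[0, 0, 0], 0],
  ],
)

```text
time: 18.4
tcp_pos: [528.6, -128.0, 116.3]
tcp_rot: [-3.142, -0.0, 3.121]
ft_force: [0.8, 0.2, -2.6]
finger_gap: 0.324
finger_force: 49.2
```

>>> move_arm(
  increments=[
    [[0.1, 0, 0], 0],
    [[0.1, 0, 0], 0],
    [[0.1, 0, 0], 0],
    [[0.1, 0, 0], 0],
  ],
)

```text
time: 18.8
tcp_pos: [532.6, -128.0, 116.3]
tcp_rot: [-3.142, -0.0, 3.121]
ft_force: [-1.3, -0.6, -2.4]
finger_gap: 0.32
finger_force: 49.2
```

>>> move_arm(
  increments=[
    [[0.1, 0, 0], 0],
    [[0.1, 0, 0], 0],
    [[0.1, 0, 0], 0],
  ],
)

```text
time: 19.1
tcp_pos: [535.6, -128.1, 116.3]
tcp_rot: [-3.142, -0.0, 3.121]
ft_force: [-0.5, -0.4, -1.8]
finger_gap: 0.32
finger_force: 49.3
```

>>> move_arm(
  increments=[
    [[0.1, 0, 0], 0],
    [[0.1, 0, 0], 0],
  ],
)

```text
time: 19.3
tcp_pos: [537.6, -128.1, 116.3]
tcp_rot: [-3.142, -0.0, 3.121]
ft_force: [-1.5, 0.8, -1.1]
finger_gap: 0.317
finger_force: 49.3
```

>>> move_arm(
  increments=[
    [[0.1, 0, 0], 0],
    [[0.1, 0, 0], 0],
  ],
)

```text
time: 19.5
tcp_pos: [539.6, -128.1, 116.3]
tcp_rot: [-3.142, -0.0, 3.121]
ft_force: [-0.5, -0.7, -1.4]
finger_gap: 0.32
finger_force: 49.3
```

>>> move_arm(
  increments=[
    [[0.1, 0, 0], 0],
    [[0.1, 0, 0], 0],
  ],
)

```text
time: 19.7
tcp_pos: [541.6, -128.1, 116.3]
tcp_rot: [-3.142, -0.0, 3.121]
ft_force: [-0.1, -0.4, -1.7]
finger_gap: 0.322
finger_force: 49.3
```

>>> move_arm(
  increments=[
    [[0.1, 0, 0], 0],
    [[0.1, 0, 0], 0],
  ],
)

```text
time: 19.9
tcp_pos: [543.6, -128.0, 116.3]
tcp_rot: [-3.142, -0.0, 3.121]
ft_force: [-1.2, -0.5, -1.6]
finger_gap: 0.32
finger_force: 49.3
```

>>> move_arm(
  increments=[
    [[0.1, 0, 0], 0],
    [[0.1, 0, 0], 0],
  ],
)

```text
time: 20.1
tcp_pos: [545.9, -128.0, 116.4]
tcp_rot: [3.142, 0.0, 3.121]
ft_force: [2.0, 1.4, -2.9]
finger_gap: 0.327
finger_force: 49.3
```

fx flipped to +2.0 and fz changed, so the key looks to be dropping into the groove. Finer steps now.

>>> move_arm(
  increments=[
    [[0.05, 0, 0], 0],
    [[0.05, 0, 0], 0],
    [[0, 0, 0], 0],
  ],
)

```text
time: 20.4
tcp_pos: [546.7, -128.0, 116.3]
tcp_rot: [-3.142, 0.0, 3.121]
ft_force: [2.1, 0.7, -3.2]
finger_gap: 0.322
finger_force: 49.3
```

>>> move_arm(
  increments=[
    [[0.05, 0, 0], 0],
    [[0.05, 0, 0], 0],
    [[0, 0, 0], 0],
  ],
)

```text
time: 20.7
tcp_pos: [547.5, -128.0, 116.3]
tcp_rot: [-3.142, -0.0, 3.121]
ft_force: [0.8, -0.3, -2.9]
finger_gap: 0.319
finger_force: 49.3
```

>>> move_arm(
  increments=[
    [[0.05, 0, 0], 0],
    [[0.05, 0, 0], 0],
    [[0, 0, 0], 0],
  ],
)

```text
time: 21.0
tcp_pos: [548.5, -128.1, 116.2]
tcp_rot: [-3.141, -0.0, 3.121]
ft_force: [-0.7, 0.1, -2.5]
finger_gap: 0.319
finger_force: 49.3
```

>>> move_arm(
  increments=[
    [[0.05, 0, 0], 0],
    [[0.05, 0, 0], 0],
    [[0, 0, 0], 0],
  ],
)

```text
time: 21.3
tcp_pos: [549.6, -128.1, 116.3]
tcp_rot: [-3.142, -0.0, 3.121]
ft_force: [-0.4, 1.1, -2.2]
finger_gap: 0.32
finger_force: 49.3
```

>>> move_arm(
  increments=[
    [[0.05, 0, 0], 0],
    [[0.05, 0, 0], 0],
    [[0, 0, 0], 0],
  ],
)

```text
time: 21.6
tcp_pos: [550.7, -128.0, 116.3]
tcp_rot: [3.142, 0.0, 3.121]
ft_force: [0.1, 0.1, -1.8]
finger_gap: 0.323
finger_force: 49.3
```

>>> move_arm(
  increments=[
    [[0.05, 0, 0], 0],
    [[0.05, 0, 0], 0],
    [[0, 0, 0], 0],
  ],
)

```text
time: 21.9
tcp_pos: [551.7, -128.0, 116.3]
tcp_rot: [3.142, 0.0, 3.121]
ft_force: [-0.2, -0.1, -2.6]
finger_gap: 0.316
finger_force: 49.3
```

>>> move_arm(
  increments=[
    [[0.05, 0, 0], 0],
    [[0.05, 0, 0], 0],
    [[0, 0, 0], 0],
  ],
)

```text
time: 22.2
tcp_pos: [552.7, -128.0, 116.3]
tcp_rot: [-3.142, 0.0, 3.121]
ft_force: [0.1, -0.4, -2.3]
finger_gap: 0.318
finger_force: 49.3
```

>>> move_arm(
  increments=[
    [[0.05, 0, 0], 0],
    [[0.05, 0, 0], 0],
    [[0, 0, 0], 0],
  ],
)

```text
time: 22.5
tcp_pos: [553.2, -128.1, 116.2]
tcp_rot: [-3.141, -0.001, 3.121]
ft_force: [-3.3, 0.0, -1.1]
finger_gap: 0.32
finger_force: 49.3
```

The TCP is lagging and fx is -3.3 N, which looks like the far side. A small nudge to confirm.

>>> move_arm(
  increments=[
    [[0.05, 0, 0], 0],
    [[0, 0, 0], 0],
    [[0, 0, 0], 0],
  ],
)

```text
time: 22.8
tcp_pos: [553.4, -128.1, 116.0]
tcp_rot: [-3.141, -0.001, 3.121]
ft_force: [-6.0, -0.2, -0.1]
finger_gap: 0.322
finger_force: 49.4
```

Firm stop at 6 N, with no forcing. Back off 2 mm into the groove's middle and lower the tail. If the key has dropped, pulling further back would be resisted too.

>>> move_arm(
  increments=[
    [[-0.1, 0, 0], 0],
    [[-0.15, 0, 0], 0],
    [[0, 0, -0.1], 0],
    [[0, 0, -0.1], 0],
    [[0, 0, 0], 0],
    [[0, 0, 0], 0],
  ],
)

```text
time: 23.4
tcp_pos: [551.7, -128.1, 114.3]
tcp_rot: [-3.142, 0.0, 3.121]
ft_force: [1.2, -0.4, -1.6]
finger_gap: 0.325
finger_force: 49.5
```

>>> move_arm(
  increments=[
    [[0, 0, -0.05], 0],
    [[0, 0, -0.05], 0],
    [[0, 0, 0], 0],
    [[0, 0, 0], 0],
  ],
)

```text
time: 23.8
tcp_pos: [552.0, -128.0, 114.2]
tcp_rot: [-3.141, 0.001, 3.121]
ft_force: [-3.8, 0.5, 13.5]
finger_gap: 0.319
finger_force: 50.5
```

>>> move_arm(
  increments=[
    [[0, 0, 0.05], 0],
    [[0, 0, 0], 0],
  ],
)

```text
time: 24.0
tcp_pos: [551.9, -128.1, 114.2]
tcp_rot: [-3.141, 0.001, 3.121]
ft_force: [-0.7, 0.6, 6.2]
finger_gap: 0.323
finger_force: 49.8
```

>>> move_arm(
  increments=[
    [[0, 0, 0], 0],
    [[0, 0, 0], 0],
    [[0, 0, 0], 0],
    [[0, 0, 0], 0],
    [[0, 0, 0], 0],
    [[0, 0, 0], 0],
    [[0, 0, 0], 0],
    [[0, 0, 0], 0],
    [[0, 0, 0.5], 0],
    [[0, 0, 1], 0],
    [[0, 0, 2], 0],
    [[0, 0, 2], 0],
    [[-1, 0, 2], 0],
    [[-3, -2, 1], 0],
    [[-2, -4, 1], 0],
    [[0, -4, 1], 0],
    [[0, -4, 0], 0],
    [[0, -4, 0], 0],
    [[0, -2, 0], 0],
    [[0, 0, 0], 0],
  ],
  hand=1,
)

```text
time: 26.0
tcp_pos: [490.9, -331.1, 219.1]
tcp_rot: [-3.141, 0.0, 3.117]
ft_force: [-0.4, 1.2, -0.2]
finger_gap: 0.995
finger_force: 0.0
```

```bash
python3 - <<'E'
from h import *
p=cams.get_image("top"); q=cams.get_image("scene")
s=telemetry.state(); print(s["tcp_pos"],s["ft_force"],s["finger_gap"])
E=np.array([552.5,-128,123.]); cs=[]
for im in(p,q):
    c=proj(im,E).astype(int); g=im["image"].astype(np.float32).mean(2)
    x0,y0=c[0]-12,c[1]-12; m=(g[y0:y0+25,x0:x0+25]<70).astype(np.uint8)
    n,l,st,ce=cv2.connectedComponentsWithStats(m)
    if n>1: k=1+st[1:,4].argmax(); cs.append(ce[k]+[x0,y0]); print(proj(im,E),cs[-1],st[k])
if len(cs)==2: X=tri(p,cs[0],q,cs[1]); print(X,proj(p,X),proj(q,X))
a=cv2.cvtColor(p["image"],cv2.COLOR_RGB2BGR)[170:250,325:425];b=cv2.cvtColor(q["image"],cv2.COLOR_RGB2BGR)[120:200,330:430]
cv2.imwrite("pics/ab7.png",cv2.resize(np.hstack([a,b]),None,fx=4,fy=4,interpolation=2))
E
```

```text
[ 491.70439952 -327.51805221  219.13337706] [ 0.70234338  0.89502832 -0.64170139] 0.9991574274341893
[369.55704229 215.72175937] [369.47297297 215.91891892] [ 8  9 10  9 74]
[372.98803618 179.36387338] [374.53153153 179.37837838] [  9   7  12  14 111]
[ 550.47056798 -128.56148299  124.21918473] [369.83579633 216.36371696] [373.78574801 179.25260117]
```

View pics/ab7.png

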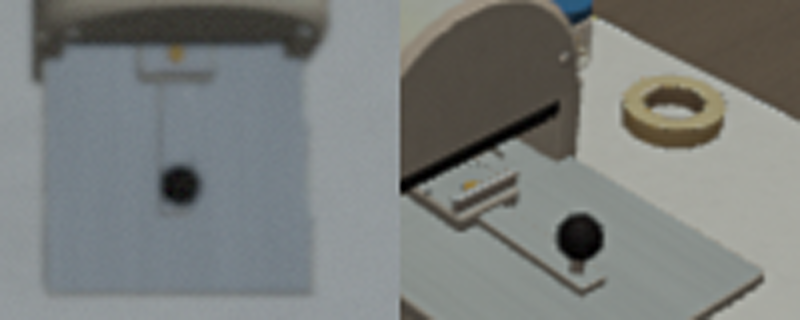

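The gauge lies straight and flat with its head under the hood; the ball is at about (369.5,216) in the top view. Everything felt agrees with the groove: a dip at TCP x≈545.5, then about 8 mm of free travel to a firm stop. That puts the key at trimmer x≈42, and the groove's middle within 36 to 64. Handing in.

```bash
python3 -c "
from rig import robot; print(robot.close_job())"
```

```text
the job is handed in; nothing more can be done
None
```

I handed the job in at about 26 s: the gauge lies flat and released, with its key by feel in the hidden groove (trimmer x≈42 mm). It was pushed no harder than 6 N and stayed well clear of the wheel, and the bystanders were not touched; the hand-in gave no verdict.

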